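# Pin a slate gable into the drilling jig and hold it shut

## Task

A slate gable lies loose in the hinged drilling jig. Push the jig's sprung plunger fully in, so that the slate goes home against the end stop, swing the lid shut over the slate, then take the thick pin out of the wooden block and push it down through the hole in the lid into the base until its collar sits on the lid. Finish still holding the pin and pressing it down, so that the lid stays fully shut against its sprung pads while a workmate drills; leave the slim pin standing in the block.

Things in the scene. Friction and masses are not known exactly. Their poses are not given: they have to be found in the camera images.
- jig: Drilling jig fixed to the bench: plywood base 240 x 230 x 18 mm; hardwood cheeks along its two y sides rise to 28 mm above the bench, with the slate's nest between them. Origin on the bench under the nest (base from x = -125 to +115, y = -115 to +115 mm); x is the direction in which the plunger pushes, y points to the hinge side, z up
- plunger_knob (a point): Middle of the outer face of the plunger's black knob, an upright disc of 34 mm diameter, 10 mm thick, 38 mm above the bench; at x = -163, y = 0 mm in the jig frame when out, 38 mm beyond the base's near edge, with open bench below. Moves with the plunger, along +x of the jig when pushed
- plunger (a joint): Travel of the plunger in m: 0 out, 0.025 fully in (hard stop). A spring returns it when let go; it takes up to about 8 N, plus 1 to 2 N to slide the slate
- slate_centre (a point): Centre of the loose slate gable in the nest, 120 mm long (x), 111 mm wide (y), 8 mm thick, its flat foot edge towards the plunger, its ridge towards the end stop. It starts 8 to 20 mm short of the stop, at x = 0 to 12 mm in the jig frame; home it is at x = 20 mm. The plunger fully in brings it home to about 1 mm
- lid_hinge (a point): Middle of the hinge axis, which runs along the jig's x; at x = 28, y = +85, z = 28 mm in the jig frame. Fixed to the base
- lid (a joint): Lid angle in rad: 0 shut (flat on the cheeks), pi/2 upright, 1.8 at most, leaning away; starts at 1.35 to 1.7. The hinge is stiff (0.3 Nm): the lid (0.3 kg) stays where it is left. Two sprung pads under it meet the slate over the last 0.06 rad and, let go, lift the lid to 0.02 to 0.03. At the pin hole it takes about 7 N to close it fully, 4 N to keep it shut
- lid_hole (a point): Centre of the outer mouth of the lid's pin hole (14 mm diameter, 2 mm chamfer), on the outer face at x = 28 mm of the jig, 167.5 mm from the hinge axis; turns with the lid; z is the lid's outward normal. Shut, it is 40 mm above the bench and right above the base's hole
- lid_press (a point): Plain place on the lid's outer face to push on, 172 mm from the hinge axis, at x = -2 mm of the jig; turns with the lid. Lid: plywood, x = -32 to +88 mm of the jig, 196 mm out from the hinge axis, 12 mm thick, inner face at hinge height when shut. Two spring caps (19 mm wide, 12 mm high) and a drill bush stand on it in a row 85 mm from the axis
- jig_hole (a point): Centre of the mouth of the matching blind hole in the base's cheek, 28 mm above the bench, at x = 28, y = -82.5 mm in the jig frame; 14 mm diameter, 25 mm deep, 2 mm chamfer. With the lid shut it lies right under the hole in the lid
- pin_block: Wooden block fixed to the bench, 130 x 55 x 45 mm, origin under its middle; the two pins stand in holes of 15 mm diameter at x = -35 and +35 mm in its frame; which pin stands where varies
- thick_pin_grip (a point): Middle of the dark round handle (20 mm diameter, 47 mm high) of the thick pin, the one to use; on its axis, 66 mm above the tip, 30 mm above the collar's underside. In the block it stands upright on its collar, this point 75 mm above the bench; home in the shut jig it is 70 mm above the bench
- thick_pin_tip (a point): Lower end of the thick pin, on its axis
- thick_pin: The thick pin, steel, 88 mm long, about 140 g: shank 12 mm in diameter, 36 mm long (its lowest 9 mm tapered), then a collar of 28 mm diameter, 5 mm thick, then the handle. Origin at its lower end, z along the axis towards the handle
- slim_pin_grip (a point): Middle of the handle of the slim pin, which stays in the block: shank 8 mm, collar 20 mm, handle 12 mm in diameter, heights as the thick pin's
Not all that is in view belongs to the job. Of the things that look like the pin_block, take the one that is farthest to the robot's right at the start.

How it is judged:
On the way, in this order (a step that is already met when the one before it is completed fails the run):
1. the plunger is pushed fully in and the slate is home against the stop, the lid still open (value of joint plunger above 0.0225 m and x of slate_centre in the frame of jig above 0.0165 m and value of joint lid above 0.5 rad), for 0.1 s.
2. the lid is swung shut over the slate (it may rest on its pads) (value of joint lid below 0.06 rad), for 0.2 s.
3. the thick pin is through the lid and in the hole of the base (z of thick_pin_tip in the frame of jig below 0.016 m and horizontal distance between thick_pin_tip and jig_hole below 0.004 m), for 0.2 s.
At the end, for the whole second after the job is handed in: For the last second the fingers bear on the thick pin (over 3 N), the lid is pressed shut (under 0.012 rad), the pin is upright in both holes, its tip under 7.5 mm above the bench and within 4 mm of the axis, the slate flat and within 4.5 mm of the stop, the slim pin upright in the block (value of joint lid below 0.012 rad and z of thick_pin_tip in the frame of jig below 0.0075 m and horizontal distance between thick_pin_tip and jig_hole below 0.004 m and angle between the z axis of thick_pin and the z axis of jig, either way round below 0.12 rad and contact force between the fingers and thick_pin above 3 N and x of slate_centre in the frame of jig above 0.0155 m and z of slate_centre in the frame of jig below 0.026 m and distance between slim_pin_grip and pin_block below 0.09 m and angle between slim_pin_grip's own z axis and vertical below 0.2 rad); the arm keeps its last pose, push and grip.
It fails at once if the slim pin is lifted out or knocked over (distance of slim_pin_grip from where it was at the start of the episode above 0.03 m).
It also fails if it takes over 58 s, if anything falls off the work surface, if the arm or the gripper's body presses on something with over 40 N, if the wrist force passes 120 N, or if a joint passes its speed limit or range.

## Robot

A 6-joint arm with a two-finger parallel gripper is mounted at the origin on a cart in front of the work surface, level with it; the furniture and walls round the work are solid. World frame = base frame: x ahead of the robot, y to its left, z up, the work surface at z = 0. Lengths are in m, angles in rad, forces in N, time in s.
With the tool pointing down it reaches from about 0.25 to 0.725 m from the base axis. Payload 4 kg.
Tool frame: the origin (TCP) lies on the front face of the gripper's body, between the roots of the fingers; the fingertips stand 73 mm ahead of it and the grasp point (between the pads) lies 54 mm ahead of it; z points along the fingers, y is the line along which they close (so a half turn about z gives the same grasp; the last joint's range is limited). The gripper opens to 85 mm and grips with 20 to 120 N. Pads are 22 mm wide; open, the fingers measure 114 mm over their backs; the gripper's body (76 mm by 85 mm) begins 54 mm behind the grasp point. The pads swing forward as they close: fully open they stand 13 mm farther back than shut.
Start: joints at [-1.205, 0.241, 0.005, 1.335, 0, 1.571], TCP at [0.179, -0.467, 0.304] pointing down, gripper open.
Joint ranges: [-2.72, 2.72], [-1.05, 1.87], [-1.09, 1.28], [-1.99, 2.15], [-1.42, 1.44], [-3.14, 3.14]. Speed limits (rad/s): [2.79, 2.79, 3.14, 3.14, 3.14, 3.14].

## Interface

Orientations are given as [roll, pitch, yaw] about the fixed x, y, z axes, in that order (R = Rz(yaw) Ry(pitch) Rx(roll)).
In Python, from station import ctrl, eyes, ticket gives the robot as it stands. The module is installed in compiled form; this text tells all that it offers.
- The arm moves only by the shell command python3 -m handwheel 'ROWS' [OPENING] [FORCE]. ROWS is JSON, a list of rows, each an object with "translation": the shift along the world's x, y, z in cm, a list of three; "twist": the turn, a rotation vector about the world's x, y, z in degrees, a list of three. A call has 1 to 5 rows; each row is the pose to reach, as a shift and turn from the pose commanded when the call began; what a row does not reach only later rows make up. A row lasts 1/12 s, in which the tool goes at most 41.7 mm and 7.16 degrees, less where a joint would pass 70% of its speed; a pose out of reach is approached as far as the arm can. A call with a gripper value outside its range is refused whole. OPENING is the gripper command: -1 is fully open, 1 is shut, values between are in proportion, set as the call begins (- or left out, the last holds). The fingers move at their own pace and stop on an object; FORCE is the grip in N (left out, the last holds). Time passes only in rows, so rows that repeat a pose let the fingers close. It gives the time, the measured TCP pose, the force, the opening and the grip force at its end, in the units of the state.
- ctrl.get_obs(): the state, without advancing time (a new reading comes with each control period).
- eyes.capture(name): name is "side" or "top" or "wrist"; returns a dict with "pixels" (420x560x3 uint8, red, green, blue), "depth" (420x560 float32, m along the optical axis (not along the pixel's ray), 0 where there is no reading), "intrinsics" (3x3 intrinsics, pixels), "rvec" (rotation vector, rad) and "tvec" (3), from world to camera coordinates, as OpenCV has them; the wrist camera has in their place "tool_from_camera" (4x4, takes a point from camera to tool coordinates, whose origin is the TCP and whose axes are the flange's). Camera axes: x right, y down, z forward; pixel columns grow to the right and rows downward; lengths in m; the calibration is good to about 2 mm. A picture is of the moment at which its call begins: read the wrist's pose just before it.
- ticket.close_job(): hands the job in; it is judged then, once.
The state is a dict: "time_s": time; "joint_positions": joint angles; "qd": joint speeds; "joint_torque": joint torques, N m; "tcp_pos": TCP position; "tcp_rot": TCP orientation; "force": force on the tool from outside, world axes, zero at the start; "wrist_torque": the same for the moment, N m; "grip_width": finger opening in m; "gripper_force": force on a finger pad.
Only numpy, scipy, OpenCV 4.12 (cv2) and the standard library are available. Lean on these libraries where they do the work, as an engineer would, in place of code of your own. Each camera call takes 0.05 s, during which the arm holds its last target. There are 200 camera calls.

## Working session

There is one attempt and no reset: what is moved stays moved. The work goes in short steps, Python scripts to look and compute and a shell command to move; the robot and the scene stay as the last step left them, time stands still between calls to the robot, and variables do not carry over. Pictures are saved under pics/ and viewed, at most 10 in all, crops included, and the job is handed in when it is done.

```bash
mkdir -p pics; cat > h.py <<'E'
import numpy as np, cv2
from station import ctrl, eyes, ticket
def cam(n):
    o=ctrl.get_obs(); c=eyes.capture(n)
    K=np.array(c['intrinsics'])
    if n=='wrist':
        T=np.array(c['tool_from_camera']); from scipy.spatial.transform import Rotation as R
        W=np.eye(4); W[:3,:3]=R.from_euler('xyz',o['tcp_rot']).as_matrix(); W[:3,3]=o['tcp_pos']; M=W@T
    else:
        Rm=cv2.Rodrigues(np.array(c['rvec'],float))[0]; M=np.eye(4); M[:3,:3]=Rm.T; M[:3,3]=-Rm.T@np.array(c['tvec'],float).ravel()
    return c['pixels'],c['depth'],K,M
def cloud(d,K,M):
    v,u=np.mgrid[:d.shape[0],:d.shape[1]]
    p=np.stack([(u-K[0,2])/K[0,0]*d,(v-K[1,2])/K[1,1]*d,d],-1)
    w=p@M[:3,:3].T+M[:3,3]; w[d==0]=np.nan; return w
def ray(u,v,z,K,M):
    r=M[:3,:3]@np.linalg.inv(K)@[u,v,1]; return M[:3,3]+r*(z-M[2,3])/r[2]
def save(n,im): cv2.imwrite('pics/'+n,cv2.cvtColor(im,cv2.COLOR_RGB2BGR))
E
python3 - <<'E'
from h import *
for n in ('top','side'):
    im,d,K,M=cam(n); save(n+'0.png',im); np.savez(n+'0.npz',im=im,d=d,K=K,M=M); print(n,M[:3,3],K[0,0])
print(ctrl.get_obs())
E
```

```text
top [ 0.38305676 -0.0935833   0.92372439] 401.18469904799656
side [ 0.45477984 -0.85390647  0.44330417] 432.87303649893977
{'time_s': 0.1, 'joint_positions': array([-1.20500962e+00,  2.41332062e-01,  3.89253807e-03,  1.33520570e+00,
        3.76464982e-06,  1.57077872e+00]), 'qd': array([-0.00115646, -0.0015715 ,  0.00439007, -0.00168432,  0.0010728 ,
        0.00024347]), 'joint_torque': array([ 5.72464178e-04, -3.73138690e+01,  2.53009915e+01,  1.08140084e-02,
        3.64597236e-05,  2.52692809e-05]), 'tcp_pos': array([ 0.17869357, -0.4665313 ,  0.30311746]), 'tcp_rot': array([-3.13974376e+00, -3.79719350e-06,  3.65804302e-01]), 'force': array([-0.17735211, -0.22051045,  0.29400436]), 'wrist_torque': array([ 0.03649504,  0.00196775, -0.04070534]), 'gripper_force': 0.0, 'grip_width': 0.08527365328046126}
```

View pics/top0.png

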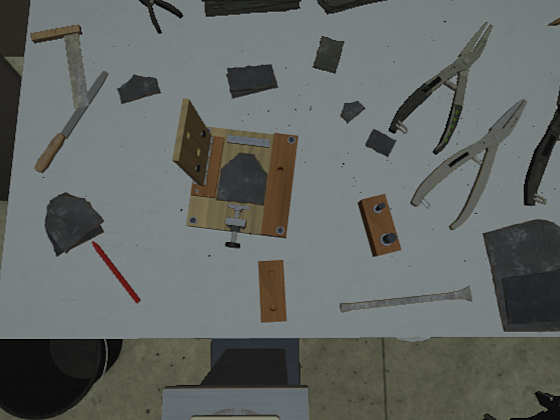

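View pics/side0.png

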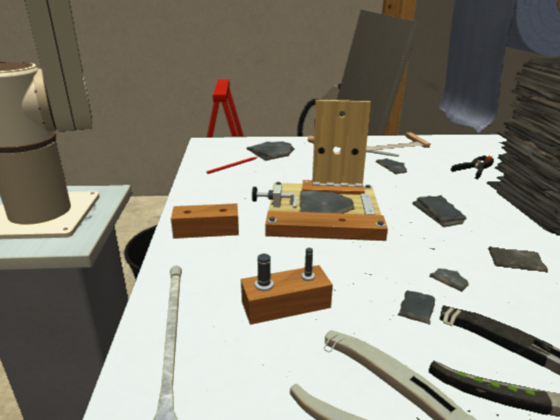

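Top view: jig at (240,185), knob at (233,245), lid upright at (190,145), cheek hole near (280,168). There are two blocks that look alike: A at (272,290), without pins, and B at (380,225), with pins at (379,208) and (390,238). B is farthest right (lowest y) and holds the pins, so it is the one. In the side view its thick pin is the left, nearer one at (264,265). I'll confirm this in one crop while measuring.

```bash
python3 - <<'E'
from h import *
t=np.load('top0.npz'); im,d,K,M=[t[k] for k in('im','d','K','M')]
w=cloud(d,K,M); z=w[...,2]
print('bench z',np.nanmedian(z[300:330,150:240]))
hsv=cv2.cvtColor(im,cv2.COLOR_RGB2HSV)
# block B
def comp(mask,box,h):
    m=np.zeros(mask.shape,np.uint8); x0,y0,x1,y1=box; m[y0:y1,x0:x1]=mask[y0:y1,x0:x1]
    n,l,s,c=cv2.connectedComponentsWithStats(m); k=1+np.argmax(s[1:,4]); cs,_=cv2.findContours((l==k).astype(np.uint8),0,2)
    pts=np.array([ray(u,v,h,K,M)[:2] for u,v in cs[0][:,0]],np.float32); r=cv2.minAreaRect(pts); return c[k],s[k],r
print('B',comp((z>.035)&(z<.055),(345,180,410,265),.045))
print('A',comp((z>.035)&(z<.055),(250,250,300,330),.045))
print('base+',comp((z>.009)&(z<.034),(180,115,310,245),.024))
for b,lo in(((365,195,392,218),.08),((375,225,402,248),.08)):
    print('pin',comp(z>lo,b,.097))
# knob: dark
print('knob',comp((hsv[...,2]<60)&(z>.015),(222,236,246,252),.055))
k=(z>.02); ys,xs=np.where(k[232:256,218:250]); print('knobpts',[(x+218,y+232,np.round(w[y+232,x+218],3)) for x,y in zip(xs,ys)][::12])
# screws and cheek hole dark in right cheek
g=cv2.resize(im[110:255,160:410],None,fx=3.2,fy=3.2,interpolation=cv2.INTER_CUBIC); 
t2=np.load('side0.npz')['im'][230:330,220:350]
t2=cv2.resize(t2,(520,400)) 
out=np.zeros((464,800,3),np.uint8); out[:]=g[:464,:800]; save('crop1.png',out)
E
```

```text
bench z -0.0019387644764275458
B (array([379.21455364, 224.2768192 ]), array([ 360,  194,   41,   62, 1333], dtype=int32), ((0.5001068115234375, -0.31974557042121887), (0.1294986605644226, 0.05804404988884926), 13.687530517578125))
A (array([271.33377748, 291.15656229]), array([ 258,  260,   28,   63, 1501], dtype=int32), ((0.35727864503860474, -0.07992272078990936), (0.12986482679843903, 0.05491826683282852), 2.989535331726074))
base+ (array([245.07889807, 182.12506887]), array([ 186,  127,  112,  111, 9075], dtype=int32), ((0.60783851146698, -0.012228146195411682), (0.2295895367860794, 0.24338096380233765), 82.77945709228516))
pin (array([380.91428571, 205.57142857]), array([378, 203,   7,   6,  35], dtype=int32), ((0.5328147411346436, -0.31084495782852173), (0.012969343923032284, 0.010659396648406982), 89.81243133544922))
pin (array([390.26666667, 237.52222222]), array([385, 233,  11,  10,  90], dtype=int32), ((0.4654625654220581, -0.32651621103286743), (0.021028155460953712, 0.018679510802030563), 89.78377532958984))
knob (array([232.40298507, 244.52238806]), array([225, 242,  15,   6,  67], dtype=int32), ((0.4557976722717285, 0.004301220178604126), (0.03063347004354, 0.010281597264111042), 80.3519058227539))
knobpts [(np.int64(232), np.int64(232), array([0.485, 0.007, 0.04 ])), (np.int64(231), np.int64(234), array([0.48 , 0.009, 0.042])), (np.int64(233), np.int64(236), array([0.475, 0.004, 0.044])), (np.int64(235), np.int64(238), array([0.471, 0.   , 0.04 ])), (np.int64(231), np.int64(241), array([0.464, 0.008, 0.044])), (np.int64(233), np.int64(242), array([0.462, 0.004, 0.042])), (np.int64(235), np.int64(243), array([ 0.459, -0.001,  0.05 ])), (np.int64(234), np.int64(244), array([0.457, 0.001, 0.055])), (np.int64(231), np.int64(245), array([0.455, 0.007, 0.054])), (np.int64(228), np.int64(246), array([0.453, 0.014, 0.052])), (np.int64(229), np.int64(247), array([0.452, 0.015, 0.028]))]
```

View pics/crop1.png

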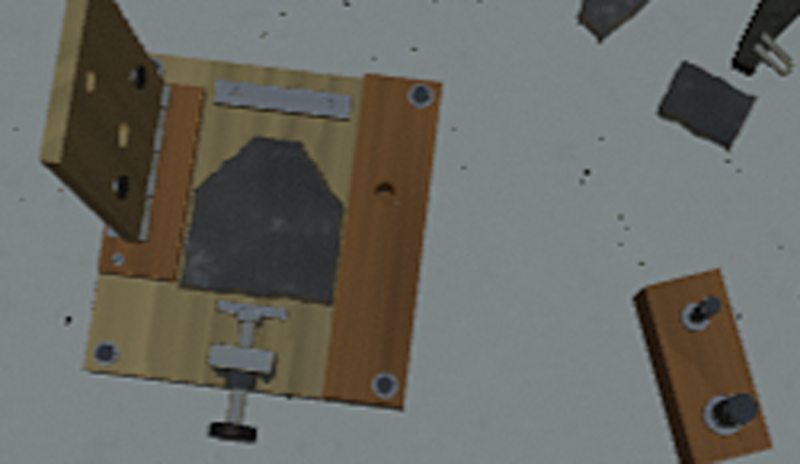

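The crop confirms it: block B on the right holds the thick pin (crop (738,410), image (390,238)) at about (0.4655, -0.3265), and the slim one at image (381,206). Block A is empty. The jig origin works out at about (0.613,-0.013) with yaw about -7°, and the knob fits that prediction within 2 mm. Next I'll measure the lid plane and cheek hole and start the approach to the knob.

```bash
python3 - <<'E'
from h import *
t=np.load('top0.npz'); im,d,K,M=[t[k] for k in('im','d','K','M')]
print('hole',ray(280.3,169.4,.028,K,M))
J=np.array([.6128,-.0128]);a=np.deg2rad(-7.1);R=np.array([[np.cos(a),-np.sin(a)],[np.sin(a),np.cos(a)]])
for p in([-.163,0],[.028,-.0825],[-.002,.085],[.028,.085]): print(p,J+R@p)
t=np.load('side0.npz'); w=cloud(t['d'],t['K'],t['M'])
p=w[105:185,318:362].reshape(-1,3); p=p[~np.isnan(p).any(1)]; q=np.c_[(p[:,:2]-J)@R,p[:,2]]
q=q[(q[:,2]>.06)&(q[:,1]>.0)&(q[:,1]<.2)]; s=np.polyfit(q[:,2],q[:,1],1); print(len(q),'inner y at z=.1,.2',np.polyval(s,[.028,.1,.2]),'lid angle',np.pi/2+np.arctan(s[0]),'zmax',q[:,2].max(), 'x',q[:,0].min(),q[:,0].max())
E
H="python3 -m handwheel"
$H '[{"translation":[1,2,0],"twist":[0,0,-4]},{"translation":[3,5,0],"twist":[0,0,-8]},{"translation":[5,9,0],"twist":[0,0,-14]},{"translation":[6.5,12.5,0],"twist":[0,0,-20]},{"translation":[8,16,0],"twist":[0,0,-28]}]' 1 60
$H '[{"translation":[1.6,3.5,0],"twist":[0,0,0]},{"translation":[3.2,7,0],"twist":[0,0,0]},{"translation":[4.8,10.5,0],"twist":[0,0,0]},{"translation":[6.4,14,0],"twist":[0,0,0]},{"translation":[8,16,0],"twist":[0,0,0]}]'
$H '[{"translation":[1.6,3.5,0],"twist":[0,0,0]},{"translation":[3.2,7,0],"twist":[0,0,0]},{"translation":[4.8,10.5,0],"twist":[0,0,0]},{"translation":[6.4,14,-3],"twist":[0,0,0]},{"translation":[7.3,15.8,-6],"twist":[0,0,0]}]'
```

```text
hole [ 0.63060179 -0.1005426   0.028     ]
[-0.163, 0] [0.45104989 0.00734704]
[0.028, -0.0825] [ 0.63038817 -0.09812823]
[-0.002, 0.085] [0.62132146 0.07179542]
[0.028, 0.085] [0.65109142 0.06808737]
2929 inner y at z=.1,.2 [0.08487525 0.08912505 0.09502755] lid angle 1.6297528863161321 zmax 0.21660936528472613 x -0.023074820804072294 0.08393677559974916
time_s: 0.52
tcp_pos: [0.2575, -0.3086, 0.3034]
tcp_rot: [-3.14, 0.001, -0.099]
force: [0.5, -0.3, -0.5]
grip_width: 0.0255
gripper_force: 0.0
time_s: 0.93
tcp_pos: [0.3369, -0.1479, 0.3037]
tcp_rot: [-3.14, 0.001, -0.092]
force: [-1.4, -0.6, 0.9]
grip_width: 0.0
gripper_force: 0.0
time_s: 1.35
tcp_pos: [0.4086, -0.021, 0.2514]
tcp_rot: [-3.122, -0.005, -0.061]
force: [0.6, -0.2, -1.2]
grip_width: -0.0
gripper_force: 0.0
```

```bash
H="python3 -m handwheel"
$H '[{"translation":[0,0,-3],"twist":[0,0,0]},{"translation":[0,0,-7],"twist":[0,0,0]},{"translation":[0,0,-11],"twist":[0,0,0]},{"translation":[0,0,-14],"twist":[0,0,0]},{"translation":[0,0,-15],"twist":[0,0,0]}]'
$H '[{"translation":[0,0,0],"twist":[0,0,0]},{"translation":[0,0,0],"twist":[0,0,0]}]'
$H '[{"translation":[0.6,-0.07,0],"twist":[0,0,0]},{"translation":[1.2,-0.15,0],"twist":[0,0,0]},{"translation":[1.8,-0.22,0],"twist":[0,0,0]},{"translation":[2.4,-0.3,0],"twist":[0,0,0]},{"translation":[2.8,-0.35,0],"twist":[0,0,0]}]'
$H '[{"translation":[0.4,-0.05,0],"twist":[0,0,0]},{"translation":[0.8,-0.1,0],"twist":[0,0,0]},{"translation":[1.2,-0.15,0],"twist":[0,0,0]},{"translation":[1.6,-0.2,0],"twist":[0,0,0]},{"translation":[2.0,-0.25,0],"twist":[0,0,0]}]'
```

```text
time_s: 1.77
tcp_pos: [0.4026, -0.0234, 0.0963]
tcp_rot: [-3.124, 0.009, -0.067]
force: [-0.6, 0.0, 0.6]
grip_width: -0.0004
gripper_force: 0.0
time_s: 1.93
tcp_pos: [0.4057, -0.0237, 0.1001]
tcp_rot: [-3.124, 0.003, -0.068]
force: [0.1, -0.4, 0.6]
grip_width: 0.0
gripper_force: 0.0
time_s: 2.35
tcp_pos: [0.4361, -0.0275, 0.1015]
tcp_rot: [-3.124, -0.003, -0.068]
force: [0.1, -0.0, -0.2]
grip_width: 0.0
gripper_force: 0.0
time_s: 2.77
tcp_pos: [0.4546, -0.0298, 0.1005]
tcp_rot: [-3.124, 0.0, -0.068]
force: [-0.1, 0.5, 0.0]
grip_width: -0.0002
gripper_force: 0.0
```

The last row of the fast call didn't arrive, so the tool is about 35 mm too far right and passed beside the knob without touching it. I'll back off and line up again.

```bash
H="python3 -m handwheel"
$H '[{"translation":[-1.5,0,0],"twist":[0,0,0]},{"translation":[-3,0,0],"twist":[0,0,0]},{"translation":[-4.2,0,0],"twist":[0,0,0]},{"translation":[-4.2,0,0],"twist":[0,0,0]}]'
$H '[{"translation":[0,1.5,-0.3],"twist":[0,0,-1.5]},{"translation":[0,3,-0.6],"twist":[0,0,-3]},{"translation":[0,4.0,-0.6],"twist":[0.3,0,-3]},{"translation":[0,4.0,-0.6],"twist":[0.5,0,-3]},{"translation":[0,4.0,-0.6],"twist":[0.5,0,-3]}]'
```

```text
time_s: 3.1
tcp_pos: [0.4095, -0.0296, 0.1001]
tcp_rot: [-3.124, 0.004, -0.068]
force: [-0.9, -0.3, 0.1]
grip_width: 0.0002
gripper_force: 0.0
time_s: 3.52
tcp_pos: [0.41, -0.0227, 0.0945]
tcp_rot: [-3.089, 0.001, -0.084]
force: [0.1, 0.4, 0.8]
grip_width: -0.0002
gripper_force: 0.0
```

```bash
python3 -c "
from h import *
o=ctrl.get_obs();print(o['joint_positions'],o['joint_torque'],o['tcp_pos'],o['wrist_torque'])
im,d,K,M=cam('side');save('s1.png',im)"
```

```text
[-0.08466695  0.29574535 -0.5442818   0.73222715  0.05217674  3.14077884] [ 2.04075209e-02 -3.22114098e+01  1.75403863e+01  2.90084799e-02
  2.11301828e-01  1.50216703e-03] [ 0.41003184 -0.0227139   0.09447718] [-0.10125165 -0.03350966  0.02737626]
```

View pics/s1.png

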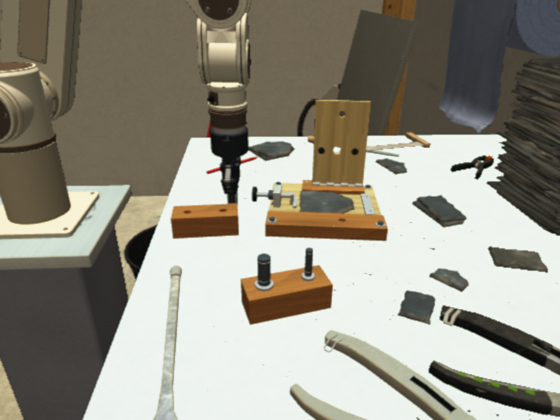

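Joint 6 is at its +3.14 limit, which is why y stalled. I'll turn the tool +88° so that joint 6 sits mid-range, level it and move to the knob's line.

```bash
H="python3 -m handwheel"
$H '[{"translation":[0,0,0],"twist":[-1.5,0,7]},{"translation":[0,0,0],"twist":[-1.5,0,14]},{"translation":[0,0,0],"twist":[-1.5,0,21]},{"translation":[0,0,0],"twist":[-1.5,0,28]},{"translation":[0,0,0],"twist":[-1.5,0,28]}]'
$H '[{"translation":[0,1,0],"twist":[0,0,7]},{"translation":[0,2,0],"twist":[0,0,14]},{"translation":[0,3,0],"twist":[0,0,21]},{"translation":[0,3.4,0],"twist":[0,0,28]},{"translation":[0,3.4,0],"twist":[0,0,28]}]'
$H '[{"translation":[0,0,0],"twist":[0,0,7]},{"translation":[0,0,0],"twist":[0,0,14]},{"translation":[0,0,0],"twist":[0,0,21]},{"translation":[0,0,0],"twist":[0,0,28]},{"translation":[0,0,0],"twist":[0,0,32]}]'
$H '[{"translation":[0,0,0],"twist":[0,0,0]},{"translation":[0,0,0],"twist":[0,0,0]}]'
```

```text
time_s: 3.98
tcp_pos: [0.41, -0.0227, 0.0947]
tcp_rot: [-3.115, 0.005, 0.407]
force: [-0.1, -0.6, -0.5]
grip_width: -0.0001
gripper_force: 0.0
time_s: 4.4
tcp_pos: [0.4098, 0.0119, 0.0946]
tcp_rot: [-3.115, 0.005, 0.894]
force: [-0.6, -0.8, -0.3]
grip_width: -0.0005
gripper_force: 0.0
time_s: 4.82
tcp_pos: [0.4097, 0.0109, 0.0946]
tcp_rot: [-3.116, 0.006, 1.451]
force: [-0.2, -0.1, 0.2]
grip_width: 0.0003
gripper_force: 0.0
time_s: 4.98
tcp_pos: [0.4097, 0.011, 0.0946]
tcp_rot: [-3.116, 0.006, 1.446]
force: [-1.0, -0.3, 0.4]
grip_width: 0.0
gripper_force: 0.0
```

```bash
H="python3 -m handwheel"
$H '[{"translation":[0.6,-0.07,0],"twist":[0,0,0]},{"translation":[1.2,-0.15,0],"twist":[0,0,0]},{"translation":[1.8,-0.22,0],"twist":[0,0,0]},{"translation":[2.4,-0.3,0],"twist":[0,0,0]},{"translation":[3.0,-0.37,0],"twist":[0,0,0]}]'
$H '[{"translation":[0.3,-0.04,0],"twist":[0,0,0]},{"translation":[0.6,-0.07,0],"twist":[0,0,0]},{"translation":[0.9,-0.11,0],"twist":[0,0,0]},{"translation":[1.2,-0.15,0],"twist":[0,0,0]},{"translation":[1.5,-0.18,0],"twist":[0,0,0]}]'
$H '[{"translation":[0.2,-0.02,0],"twist":[0,0,0]},{"translation":[0.4,-0.05,0],"twist":[0,0,0]},{"translation":[0.6,-0.07,0],"twist":[0,0,0]},{"translation":[0.6,-0.07,0],"twist":[0,0,0]}]'
```

```text
time_s: 5.4
tcp_pos: [0.4404, 0.0074, 0.0946]
tcp_rot: [-3.115, 0.006, 1.451]
force: [-2.6, 0.0, 2.0]
grip_width: 0.0
gripper_force: 1.5
time_s: 5.82
tcp_pos: [0.4527, 0.0058, 0.0942]
tcp_rot: [-3.111, 0.006, 1.452]
force: [-6.0, 0.3, 6.1]
grip_width: -0.0004
gripper_force: 3.6
time_s: 6.15
tcp_pos: [0.4585, 0.0051, 0.0942]
tcp_rot: [-3.111, 0.006, 1.452]
force: [-5.8, -0.5, 5.6]
grip_width: -0.0001
gripper_force: 3.3
```

```bash
H="python3 -m handwheel"
$H '[{"translation":[0.2,-0.02,0],"twist":[0,0,0]},{"translation":[0.4,-0.05,0],"twist":[0,0,0]},{"translation":[0.4,-0.05,0],"twist":[0,0,0]}]'
$H '[{"translation":[0.2,-0.02,0],"twist":[0,0,0]},{"translation":[0.4,-0.05,0],"twist":[0,0,0]},{"translation":[0.4,-0.05,0],"twist":[0,0,0]}]'
python3 -c "
from h import *
im,d,K,M=cam('top');save('t2.png',cv2.resize(im[110:260,170:310],None,fx=4,fy=4))"
```

```text
time_s: 6.4
tcp_pos: [0.4623, 0.0046, 0.0942]
tcp_rot: [-3.11, 0.006, 1.452]
force: [-6.9, 1.2, 5.6]
grip_width: 0.0
gripper_force: 3.7
time_s: 6.65
tcp_pos: [0.4649, 0.0043, 0.094]
tcp_rot: [-3.107, 0.006, 1.452]
force: [-9.9, 0.2, 8.4]
grip_width: -0.0
gripper_force: 5.4
```

View pics/t2.png

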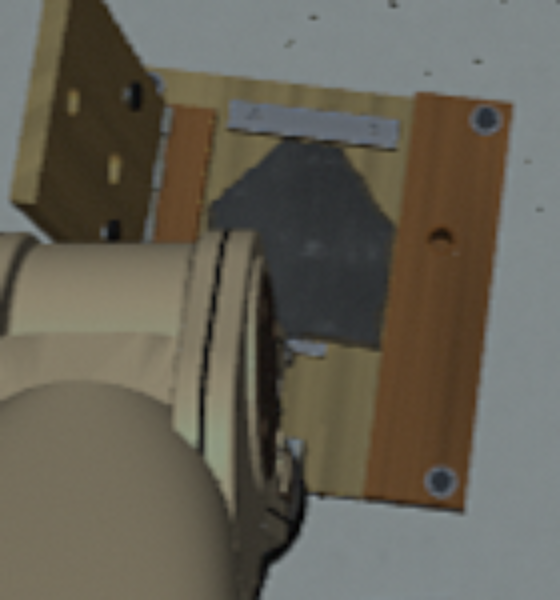

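The slate's ridge (crop (320,145)) is almost at the metal stop's edge. I'll keep pushing until the force shows the hard stop.

```bash
H="python3 -m handwheel"
$H '[{"translation":[0.2,-0.02,0],"twist":[0,0,0]},{"translation":[0.3,-0.04,0],"twist":[0,0,0]},{"translation":[0.3,-0.04,0],"twist":[0,0,0]}]'
$H '[{"translation":[0.2,-0.02,0],"twist":[0,0,0]},{"translation":[0.3,-0.04,0],"twist":[0,0,0]},{"translation":[0.3,-0.04,0],"twist":[0,0,0]}]'
```

```text
time_s: 6.95
tcp_pos: [0.4653, 0.0042, 0.0937]
tcp_rot: [-3.102, 0.006, 1.453]
force: [-16.9, 2.5, 14.1]
grip_width: 0.0001
gripper_force: 8.7
time_s: 7.2
tcp_pos: [0.4656, 0.0041, 0.0935]
tcp_rot: [-3.096, 0.005, 1.453]
force: [-23.4, 4.6, 19.5]
grip_width: -0.0003
gripper_force: 12.1
```

Plunger is at its hard stop: the tool stalls at x=0.4655 while the force climbs to 23 N, held for over 0.4 s. Now I'll back off, lift and go round behind the lid.

```bash
H="python3 -m handwheel"
$H '[{"translation":[-1,0.1,0],"twist":[0,0,0]},{"translation":[-3,0.3,0],"twist":[0,0,0]},{"translation":[-5,0.5,0],"twist":[0,0,0]},{"translation":[-5.2,1,2],"twist":[0,0,0]},{"translation":[-5.2,2,5],"twist":[0,0,0]}]'
$H '[{"translation":[0,2.5,3],"twist":[-1.5,0,0]},{"translation":[0,5,6],"twist":[-1.5,0,0]},{"translation":[0,8,8.5],"twist":[-1.5,0,0]},{"translation":[0,11,11],"twist":[-1.5,0,0]},{"translation":[0,13,12],"twist":[-1.5,0,0]}]'
$H '[{"translation":[2,0,0],"twist":[0,0,0]},{"translation":[5,0,0],"twist":[0,0,0]},{"translation":[8,0,0],"twist":[0,0,0]},{"translation":[10,0,0],"twist":[0,0,0]},{"translation":[10,0,0],"twist":[0,0,0]}]'
```

```text
time_s: 7.62
tcp_pos: [0.419, 0.0226, 0.1425]
tcp_rot: [-3.108, 0.008, 1.451]
force: [1.9, 0.5, 0.0]
grip_width: 0.0004
gripper_force: 0.0
time_s: 8.03
tcp_pos: [0.4244, 0.156, 0.2686]
tcp_rot: [-3.126, 0.027, 1.453]
force: [0.7, -0.5, 0.0]
grip_width: -0.0001
gripper_force: 0.0
time_s: 8.45
tcp_pos: [0.5266, 0.1534, 0.2641]
tcp_rot: [-3.122, 0.031, 1.451]
force: [-0.2, 0.2, -0.6]
grip_width: -0.0003
gripper_force: 0.0
```

```bash
H="python3 -m handwheel"
$H '[{"translation":[2.5,0,0],"twist":[0,-0.8,0]},{"translation":[6,0,0],"twist":[0,-1.7,0]},{"translation":[9,-1,0],"twist":[0,-1.7,0]},{"translation":[10,-2,0],"twist":[0,-1.7,0]},{"translation":[10,-2,0],"twist":[0,-1.7,0]}]'
$H '[{"translation":[0,-1.5,0],"twist":[0,0,0]},{"translation":[-0.1,-3,0],"twist":[0,0,0]},{"translation":[-0.3,-4.5,0],"twist":[0,0,0]},{"translation":[-0.5,-6,0],"twist":[0,0,0]},{"translation":[-0.6,-6.7,0],"twist":[0,0,0]}]'
```

```text
time_s: 8.87
tcp_pos: [0.6247, 0.1315, 0.2635]
tcp_rot: [3.134, 0.029, 1.448]
force: [0.4, 0.5, -0.1]
grip_width: -0.0001
gripper_force: 0.0
time_s: 9.28
tcp_pos: [0.6156, 0.0638, 0.2651]
tcp_rot: [3.135, 0.028, 1.449]
force: [-0.0, 2.1, -1.3]
grip_width: 0.0003
gripper_force: 0.8
```

```bash
H="python3 -m handwheel"
$H '[{"translation":[-0.1,-1.6,-0.2],"twist":[0,0,0]},{"translation":[-0.2,-3.2,-0.7],"twist":[0,0,0]},{"translation":[-0.4,-4.7,-1.3],"twist":[0,0,0]},{"translation":[-0.6,-6.1,-2],"twist":[0,0,0]},{"translation":[-0.7,-7.5,-2.9],"twist":[0,0,0]}]'
$H '[{"translation":[-0.1,-1.2,-0.9],"twist":[0,0,0]},{"translation":[-0.2,-2.4,-2],"twist":[0,0,0]},{"translation":[-0.3,-3.5,-3.2],"twist":[0,0,0]},{"translation":[-0.4,-4.5,-4.6],"twist":[0,0,0]},{"translation":[-0.5,-5.3,-6],"twist":[0,0,0]}]'
```

```text
time_s: 9.7
tcp_pos: [0.6092, -0.0103, 0.2358]
tcp_rot: [3.134, 0.028, 1.451]
force: [-0.5, -0.3, 2.6]
grip_width: -0.0
gripper_force: 0.6
time_s: 10.12
tcp_pos: [0.6041, -0.0634, 0.1741]
tcp_rot: [3.136, 0.029, 1.45]
force: [-0.4, 0.7, -0.1]
grip_width: -0.0002
gripper_force: 0.3
```

```bash
H="python3 -m handwheel"
$H '[{"translation":[0,-0.6,-1.3],"twist":[0,0,0]},{"translation":[0,-1.1,-2.7],"twist":[0,0,0]},{"translation":[0,-1.5,-4],"twist":[0,0,0]},{"translation":[0,-1.7,-5],"twist":[0,0,0]},{"translation":[0,-1.8,-5.5],"twist":[0,0,0]}]'
$H '[{"translation":[0,0,-0.2],"twist":[0,0,0]},{"translation":[0,0,-0.4],"twist":[0,0,0]},{"translation":[0,0,-0.6],"twist":[0,0,0]},{"translation":[0,0,-0.6],"twist":[0,0,0]},{"translation":[0,0,-0.6],"twist":[0,0,0]}]'
```

```text
time_s: 10.53
tcp_pos: [0.6033, -0.0807, 0.1183]
tcp_rot: [3.139, 0.029, 1.45]
force: [-3.1, 0.4, 3.1]
grip_width: -0.0
gripper_force: 1.8
time_s: 10.95
tcp_pos: [0.6051, -0.0797, 0.1153]
tcp_rot: [3.134, 0.028, 1.451]
force: [-1.2, -1.7, 2.1]
grip_width: -0.0003
gripper_force: 1.2
```

```bash
H="python3 -m handwheel"
$H '[{"translation":[0,0,-0.2],"twist":[0,0,0]},{"translation":[0,0,-0.4],"twist":[0,0,0]},{"translation":[0,0,-0.4],"twist":[0,0,0]},{"translation":[0,0,-0.4],"twist":[0,0,0]}]'
$H '[{"translation":[0,0,-0.2],"twist":[0,0,0]},{"translation":[0,0,-0.4],"twist":[0,0,0]},{"translation":[0,0,-0.4],"twist":[0,0,0]},{"translation":[0,0,-0.4],"twist":[0,0,0]}]'
```

```text
time_s: 11.28
tcp_pos: [0.6052, -0.0799, 0.1127]
tcp_rot: [3.133, 0.029, 1.451]
force: [-4.1, -0.9, 10.3]
grip_width: -0.0
gripper_force: 5.2
time_s: 11.62
tcp_pos: [0.6052, -0.0798, 0.1125]
tcp_rot: [3.131, 0.029, 1.451]
force: [-11.9, 0.7, 28.6]
grip_width: 0.0001
gripper_force: 14.7
```

The lid is hard shut: the tool stalls at z=0.1125 under 28 N. Next I'll lift and move above the thick pin, opening the gripper and turning on the way.

```bash
H="python3 -m handwheel"
$H '[{"translation":[0,0,1.5],"twist":[0,0,0]},{"translation":[0,0,4.5],"twist":[0,0,0]},{"translation":[0,0,8],"twist":[0,0,0]},{"translation":[0,0,11.5],"twist":[0,0,0]},{"translation":[-1,-2,14],"twist":[0,0,0]}]'
$H '[{"translation":[-2,-3,0],"twist":[0,0,-7]},{"translation":[-3.7,-6,0],"twist":[0,0,-14]},{"translation":[-5.4,-9,0],"twist":[0,0,-21]},{"translation":[-7,-12,0],"twist":[0,0,-28]},{"translation":[-7.5,-13,0],"twist":[0,0,-35]}]' -1
$H '[{"translation":[-2,-3,0],"twist":[0,0,-7]},{"translation":[-3.7,-6,0],"twist":[0,0,-14]},{"translation":[-5,-8.5,0],"twist":[0,0,-21]},{"translation":[-5.5,-9.5,0],"twist":[0,0,-28]},{"translation":[-5.5,-9.7,0],"twist":[0,0,-35]}]'
$H '[{"translation":[0,0,0],"twist":[0,0,0]},{"translation":[0,0,0],"twist":[0,0,0]},{"translation":[0,0,0],"twist":[0,0,0]}]'
cat > pin.py <<'E'
from h import *
im,d,K,M=cam('wrist'); w=cloud(d,K,M); z=w[...,2]
save('w3.png',im)
m=((z>.085)&(z<.11)).astype(np.uint8)
n,l,s,c=cv2.connectedComponentsWithStats(m)
for k in range(1,n):
    if s[k,4]>40: print('pin top px',c[k],s[k,4],'xy',ray(*c[k],.097,K,M),'cloud',np.nanmean(w[l==k],0))
im,d,K,M=cam('top'); w=cloud(d,K,M); q=w[150:180,225:260]
print(ctrl.get_obs()['tcp_pos'],ctrl.get_obs()['tcp_rot'])
save('t3.png',cv2.resize(im[110:250,170:310],None,fx=4,fy=4))
E
python3 pin.py
```

```text
time_s: 12.03
tcp_pos: [0.5971, -0.0969, 0.25]
tcp_rot: [3.129, 0.026, 1.456]
force: [0.2, -1.2, 0.8]
grip_width: 0.0001
gripper_force: 0.0
time_s: 12.45
tcp_pos: [0.5179, -0.2329, 0.2469]
tcp_rot: [3.134, 0.029, 0.831]
force: [0.5, 0.1, -0.4]
grip_width: 0.0607
gripper_force: 0.0
time_s: 12.87
tcp_pos: [0.4636, -0.3291, 0.2467]
tcp_rot: [3.134, 0.027, 0.22]
force: [-0.6, 0.9, 0.1]
grip_width: 0.0851
gripper_force: 0.0
time_s: 13.12
tcp_pos: [0.465, -0.3263, 0.2465]
tcp_rot: [3.135, 0.028, 0.233]
force: [-0.1, -0.4, -0.4]
grip_width: 0.0853
gripper_force: 0.0
pin top px [290.33850129  93.55813953] 387 xy [ 0.53503968 -0.31314827  0.097     ] cloud [ 0.53500583 -0.31316812  0.09635376]
pin top px [290.50915332 209.07665904] 874 xy [ 0.46898787 -0.3293269   0.097     ] cloud [ 0.46856656 -0.32945148  0.09577699]
[ 0.46504763 -0.3260785   0.24656664] [3.13539446 0.02782763 0.23228082]
```

View pics/w3.png

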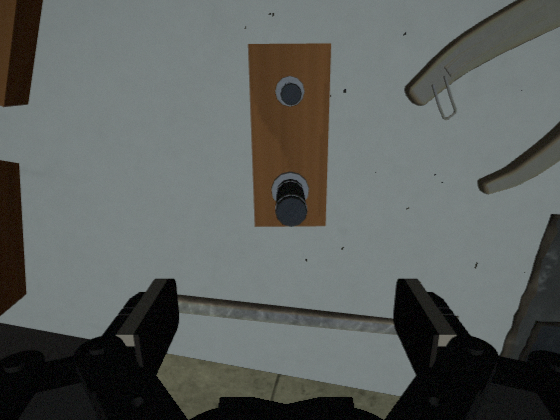

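View pics/t3.png

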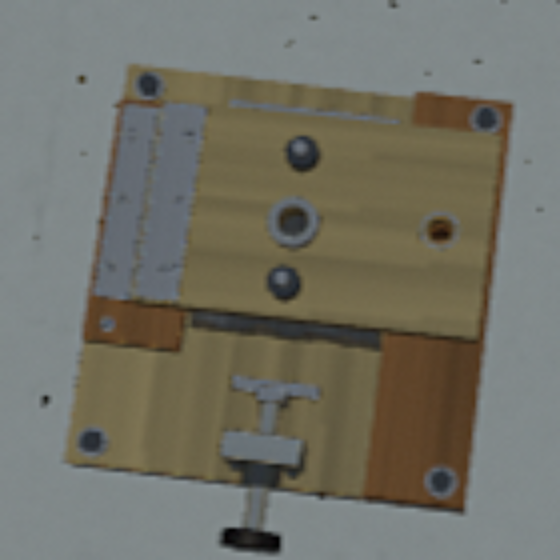

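The lid is shut and resting on its pads, with its hole at crop (440,230), i.e. image (280,167.5). The wrist view shows the thick pin at (290,210), bigger than the slim one at (290,93). The two estimates of the thick pin agree to 4 mm, so I'll use (0.4675,-0.328).

```bash
H="python3 -m handwheel"
$H '[{"translation":[0.1,-0.1,-2],"twist":[0.7,-1.6,0]},{"translation":[0.2,-0.2,-5],"twist":[0.7,-1.6,0]},{"translation":[0.25,-0.2,-8],"twist":[0.7,-1.6,0]},{"translation":[0.25,-0.2,-10.5],"twist":[0.7,-1.6,0]},{"translation":[0.25,-0.2,-11.8],"twist":[0.7,-1.6,0]}]' -1
$H '[{"translation":[0,0,0],"twist":[0,0,0]},{"translation":[0,0,0],"twist":[0,0,0]}]'
$H '[{"translation":[0,0,0],"twist":[0,0,0]},{"translation":[0,0,0],"twist":[0,0,0]},{"translation":[0,0,0],"twist":[0,0,0]},{"translation":[0,0,0],"twist":[0,0,0]},{"translation":[0,0,0],"twist":[0,0,0]}]' 1 100
$H '[{"translation":[0,0,0],"twist":[0,0,0]},{"translation":[0,0,0],"twist":[0,0,0]}]'
python3 -c "
from h import *
im,d,K,M=cam('top')
print(ray(280,167.5,.042,K,M))
g=im[150:185,270:290].astype(int); h=cv2.cvtColor(im,cv2.COLOR_RGB2HSV)[160:176,272:289]; print(h[...,2]); print(h[...,1])"
```

```text
time_s: 13.63
tcp_pos: [0.4659, -0.327, 0.1252]
tcp_rot: [-3.139, 0.001, 0.232]
force: [-0.1, 0.4, -0.5]
grip_width: 0.085
gripper_force: 0.0
time_s: 13.8
tcp_pos: [0.467, -0.328, 0.128]
tcp_rot: [-3.141, -0.001, 0.231]
force: [-0.2, -0.2, 0.3]
grip_width: 0.0855
gripper_force: 0.0
time_s: 14.22
tcp_pos: [0.4674, -0.3291, 0.1294]
tcp_rot: [3.14, -0.003, 0.229]
force: [-0.7, 0.2, -0.2]
grip_width: 0.0257
gripper_force: 0.0
time_s: 14.38
tcp_pos: [0.4674, -0.3291, 0.1295]
tcp_rot: [3.14, -0.003, 0.229]
force: [-0.5, 0.9, 4.2]
grip_width: 0.0181
gripper_force: 97.4
[ 0.63118678 -0.09977241  0.042     ]
[[111 110 110 112 112 111 110 110 112 112 112 112 112 112 114 113 114]
 [112 111 112 112 112 112 112 112 111 111 110 111 112 111 111 110 113]
 [110 111 111 112 110 112 111 112 111 111 111 113 112 111 111 112 111]
 [107 107 107 109 108 105 110 114 110 106 105 108 111 110 111 110 110]
 [107 106 107 107 106 104 104 107 105 105 102 109 109 107 110 108 110]
 [105 107 108 102 104  89  56  42  49  72  84 108 109 109 108 107 108]
 [105 105 106 104  98  72  64  80  82  66  73  90 101 106 106 107 1
[... 1080 characters left out ...]
 72  25  44 142 159 169 168 170 147  59  43  75  91  88  84]
 [ 88  90  57  40  71 154 162 164 147 191 169  71  35  63  91  83  83]
 [ 86  86  83  30  67 152 205 162 164 242 159  33  25  79  87  87  90]
 [ 84  90  97  15  22 125 175 172 159 163 122   3  21  94  87  86  82]
 [ 87  90  98  67  32  51  89 117 125 108  58  30  61  87  85  84  87]
 [ 86  88  89  93  63  13  19  33  51   7   9  65  92  90  86  84  86]
 [ 85  89  86  86  91  97  79  46  36  78  93  92  87  84  84  86  84]
 [ 85  85  89  89  86  86  88  92  92  90  87  88  84  86  88  87  88]
 [ 84  84  86  83  85  85  85  87  83  87  89  89  87  84  82  84  85]
 [ 83  86  84  81  89  85  83  88  87  83  83  85  89  87  86  85  87]]
```

The pin is gripped (97 N, 18 mm). I'll lift it and check where its tip hangs relative to the tool with the wrist camera.

```bash
H="python3 -m handwheel"
$H '[{"translation":[0,0,0.7],"twist":[0,0,0]},{"translation":[0,0,2],"twist":[0,0,0]},{"translation":[0,0,3.5],"twist":[0,0,0]},{"translation":[0,0,5.5],"twist":[0,0,0]},{"translation":[0,0,8],"twist":[0,0,0]}]'
$H '[{"translation":[0,0,2.5],"twist":[0,0,0]},{"translation":[0,0,4],"twist":[0,0,0]},{"translation":[0,0,4],"twist":[0,0,0]},{"translation":[0,0,4],"twist":[0,0,0]}]'
python3 -c "
from h import *
im,d,K,M=cam('wrist');w=cloud(d,K,M);o=ctrl.get_obs();t=w-o['tcp_pos'];save('w4.png',im)
m=(abs(t[...,0])<.03)&(abs(t[...,1])<.03)&(t[...,2]<-.07)&(t[...,2]>-.135)
print(m.sum()); ys,xs=np.where(m); print(xs.min(),xs.max(),ys.min(),ys.max())
for a in np.arange(-.135,-.07,.005):
    k=m&(t[...,2]>a)&(t[...,2]<=a+.005)
    if k.sum()>3: print(round(a,3),k.sum(),t[k].mean(0).round(4),t[k].min(0).round(4),t[k].max(0).round(4))
"
```

```text
time_s: 14.85
tcp_pos: [0.4659, -0.328, 0.2075]
tcp_rot: [-3.139, 0.001, 0.229]
force: [0.6, -0.7, -0.8]
grip_width: 0.0179
gripper_force: 97.9
time_s: 15.18
tcp_pos: [0.4672, -0.3289, 0.2489]
tcp_rot: [3.14, -0.003, 0.229]
force: [-1.0, 0.7, -2.0]
grip_width: 0.0178
gripper_force: 97.9
1091
257 314 236 272
-0.115 5 [ 0.0045  0.0018 -0.1108] [ 0.0027 -0.0007 -0.1112] [ 0.0056  0.004  -0.1105]
-0.11 72 [ 0.0048  0.0004 -0.1075] [ 0.0006 -0.0054 -0.11  ] [ 0.0063  0.0051 -0.1052]
-0.105 38 [ 0.0053  0.0006 -0.1035] [ 0.003  -0.0039 -0.1049] [ 0.0066  0.0045 -0.1013]
-0.085 120 [ 0.0111  0.0028 -0.0813] [ 0.0014 -0.0121 -0.0847] [ 0.0142  0.0129 -0.08  ]
-0.08 686 [ 0.0093  0.0015 -0.0782] [ 0.0013 -0.0112 -0.08  ] [ 0.0142  0.0126 -0.075 ]
-0.075 169 [ 0.0081  0.0013 -0.0729] [ 0.002  -0.0081 -0.075 ] [ 0.011   0.0091 -0.07  ]
```

View pics/w4.png

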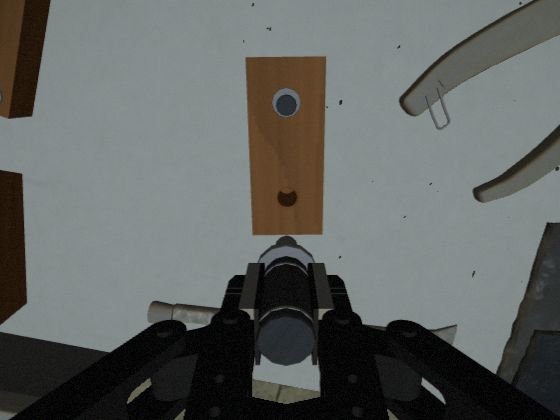

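The pin hangs straight: collar and shank extents put its axis within 1 mm of the tool axis. Its own hole in the block shows at (287,198), directly below it, which makes a direct alignment reference for the lid hole at the same height.

```bash
H="python3 -m handwheel"
$H '[{"translation":[1,1.5,0],"twist":[0,0,0]},{"translation":[2.8,4,0],"twist":[0,0,0]},{"translation":[4.8,6.8,0],"twist":[0,0,0]},{"translation":[6.8,9.6,0],"twist":[0,0,0]},{"translation":[8.8,12.4,0],"twist":[0,0,0]}]'
$H '[{"translation":[2,2.8,0],"twist":[0,0,0]},{"translation":[4,5.6,0],"twist":[0,0,0]},{"translation":[5.8,8.2,0],"twist":[0,0,0]},{"translation":[7,10,0],"twist":[0,0,0]},{"translation":[7.5,10.6,0],"twist":[0,0,0]}]'
$H '[{"translation":[0,0,0],"twist":[0,0,0]},{"translation":[0,0,0],"twist":[0,0,0]},{"translation":[0,0,0],"twist":[0,0,0]}]'
python3 -c "
from h import *
im,d,K,M=cam('wrist');o=ctrl.get_obs();print(o['tcp_pos'],o['tcp_rot'])
a=cv2.imread('pics/w4.png'); b=im[...,::-1]
out=np.hstack([cv2.resize(x[150:250,237:337],(400,400),interpolation=cv2.INTER_CUBIC) for x in (a,b)]); cv2.imwrite('pics/cmp.png',out)
print('tcp-rel now', ray(287,198,.045,K,M)-o['tcp_pos'])"
```

```text
time_s: 15.65
tcp_pos: [0.5546, -0.2034, 0.246]
tcp_rot: [-3.14, 0.002, 0.229]
force: [0.9, -0.0, -1.8]
grip_width: 0.0179
gripper_force: 97.9
time_s: 16.07
tcp_pos: [0.6306, -0.0951, 0.2455]
tcp_rot: [-3.14, 0.002, 0.234]
force: [-0.2, -0.2, -1.0]
grip_width: 0.018
gripper_force: 97.9
time_s: 16.32
tcp_pos: [0.6291, -0.0999, 0.2475]
tcp_rot: [3.141, 0.001, 0.228]
force: [0.3, -0.6, -1.1]
grip_width: 0.0177
gripper_force: 97.9
[ 0.62911356 -0.10020355  0.24791802] [ 3.14105892e+00 -1.98568452e-04  2.27453779e-01]
tcp-rel now [-0.00090661 -0.00102427 -0.20291802]
```

View pics/cmp.png

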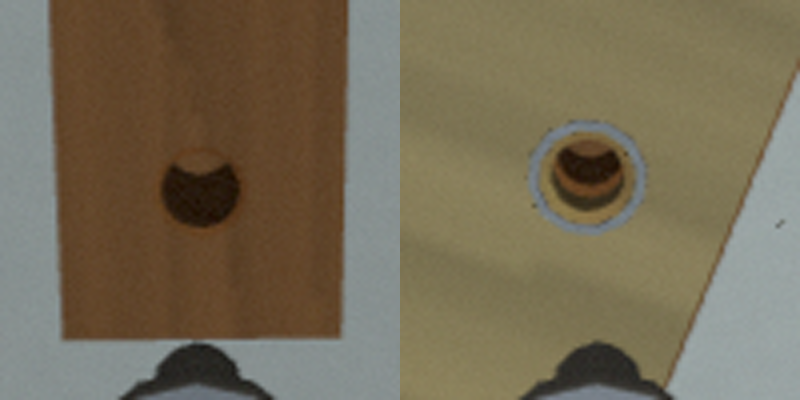

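In the side-by-side, the block reference hole is at crop (201,188) and the lid hole at (188,178) in its half. The lid hole is therefore about 1.9 mm ahead and 2.5 mm left in the tool frame, and averaging with the model gives a shift of about (+1.4, +2.2) mm. I'll apply it and descend.

```bash
H="python3 -m handwheel"
$H '[{"translation":[0.14,0.22,-1],"twist":[0,0,0]},{"translation":[0.14,0.22,-3],"twist":[0,0,0]},{"translation":[0.14,0.22,-5],"twist":[0,0,0]},{"translation":[0.14,0.22,-6.5],"twist":[0,0,0]},{"translation":[0.14,0.22,-7.2],"twist":[0,0,0]}]'
$H '[{"translation":[0,0,0],"twist":[0,0,0]},{"translation":[0,0,-0.4],"twist":[0,0,0]},{"translation":[0,0,-0.8],"twist":[0,0,0]},{"translation":[0,0,-1.2],"twist":[0,0,0]},{"translation":[0,0,-1.2],"twist":[0,0,0]}]'
$H '[{"translation":[0,0,-0.3],"twist":[0,0,0]},{"translation":[0,0,-0.6],"twist":[0,0,0]},{"translation":[0,0,-0.6],"twist":[0,0,0]}]'
```

```text
time_s: 16.78
tcp_pos: [0.6295, -0.0973, 0.1734]
tcp_rot: [-3.141, 0.003, 0.228]
force: [-0.2, 0.2, -1.4]
grip_width: 0.0178
gripper_force: 97.9
time_s: 17.2
tcp_pos: [0.6314, -0.0966, 0.1644]
tcp_rot: [3.141, -0.002, 0.229]
force: [0.3, 1.3, -1.9]
grip_width: 0.0183
gripper_force: 97.9
time_s: 17.45
tcp_pos: [0.6312, -0.0965, 0.158]
tcp_rot: [3.141, -0.001, 0.23]
force: [-0.1, -0.2, -0.9]
grip_width: 0.0177
gripper_force: 97.9
```

```bash
H="python3 -m handwheel"
$H '[{"translation":[0,0,-0.3],"twist":[0,0,0]},{"translation":[0,0,-0.6],"twist":[0,0,0]},{"translation":[0,0,-0.9],"twist":[0,0,0]},{"translation":[0,0,-0.9],"twist":[0,0,0]}]'
$H '[{"translation":[0,0,-0.3],"twist":[0,0,0]},{"translation":[0,0,-0.6],"twist":[0,0,0]},{"translation":[0,0,-0.9],"twist":[0,0,0]},{"translation":[0,0,-0.9],"twist":[0,0,0]}]'
```

```text
time_s: 17.78
tcp_pos: [0.6312, -0.0967, 0.1487]
tcp_rot: [3.141, -0.001, 0.229]
force: [0.1, -0.5, -1.5]
grip_width: 0.018
gripper_force: 97.9
time_s: 18.12
tcp_pos: [0.6312, -0.0967, 0.1397]
tcp_rot: [3.141, -0.001, 0.229]
force: [0.6, -1.3, -1.8]
grip_width: 0.0177
gripper_force: 97.9
```

```bash
H="python3 -m handwheel"
$H '[{"translation":[0,0,-0.3],"twist":[0,0,0]},{"translation":[0,0,-0.6],"twist":[0,0,0]},{"translation":[0,0,-0.9],"twist":[0,0,0]},{"translation":[0,0,-1.2],"twist":[0,0,0]},{"translation":[0,0,-1.2],"twist":[0,0,0]}]'
$H '[{"translation":[0,0,-0.2],"twist":[0,0,0]},{"translation":[0,0,-0.4],"twist":[0,0,0]},{"translation":[0,0,-0.4],"twist":[0,0,0]},{"translation":[0,0,-0.4],"twist":[0,0,0]}]'
```

```text
time_s: 18.53
tcp_pos: [0.6315, -0.0968, 0.1283]
tcp_rot: [3.141, -0.002, 0.229]
force: [-0.0, -2.0, -0.9]
grip_width: 0.0177
gripper_force: 98.1
time_s: 18.87
tcp_pos: [0.6316, -0.0968, 0.1249]
tcp_rot: [3.14, -0.002, 0.229]
force: [-1.2, -1.9, 2.9]
grip_width: 0.0176
gripper_force: 98.3
```

Collar is reaching the lid; press until the position stalls and about 25 N shows.

```bash
H="python3 -m handwheel"
$H '[{"translation":[0,0,-0.2],"twist":[0,0,0]},{"translation":[0,0,-0.3],"twist":[0,0,0]},{"translation":[0,0,-0.3],"twist":[0,0,0]},{"translation":[0,0,-0.3],"twist":[0,0,0]}]'
$H '[{"translation":[0,0,-0.2],"twist":[0,0,0]},{"translation":[0,0,-0.3],"twist":[0,0,0]},{"translation":[0,0,-0.3],"twist":[0,0,0]},{"translation":[0,0,-0.3],"twist":[0,0,0]}]'
```

```text
time_s: 19.2
tcp_pos: [0.6316, -0.0969, 0.1244]
tcp_rot: [3.14, -0.004, 0.229]
force: [-6.6, -2.6, 15.1]
grip_width: 0.0179
gripper_force: 100.3
time_s: 19.53
tcp_pos: [0.6316, -0.0969, 0.1243]
tcp_rot: [3.139, -0.005, 0.229]
force: [-11.3, -0.4, 28.3]
grip_width: 0.018
gripper_force: 101.5
```

```bash
python3 -m handwheel '[{"translation":[0,0,0],"twist":[0,0,0]},{"translation":[0,0,0],"twist":[0,0,0]},{"translation":[0,0,0],"twist":[0,0,0]},{"translation":[0,0,0],"twist":[0,0,0]},{"translation":[0,0,0],"twist":[0,0,0]}]'
python3 -c "
from h import *
print(ticket.close_job())"
```

```text
time_s: 19.95
tcp_pos: [0.6316, -0.0969, 0.1243]
tcp_rot: [3.139, -0.005, 0.229]
force: [-11.9, -0.4, 29.0]
grip_width: 0.0178
gripper_force: 101.5
the job is handed in; nothing more can be done
None
```

I handed the job in at 20 s of the 58 s limit, but no verdict came back: the slate was pushed home, the lid swung shut, and the gripped thick pin is down through the lid, collar on it and pressed with about 29 N; the slim pin was left standing in the block.

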